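# Seat the blank glass cell in the light reader

## Robot

A 6-joint arm with a two-finger parallel gripper is mounted at the origin on the work surface. World frame = base frame: x ahead of the robot, y to its left, z up, the work surface at z = 0. Lengths are in m, angles in rad, forces in N, time in s.
With the tool pointing down it reaches from about 0.25 to 0.775 m from the base axis. Payload 4 kg.
Tool frame: the origin (TCP) lies between the finger pads; the fingertips stand 25 mm ahead of it and the grasp point (between the pads) lies 6 mm ahead of it (robot.tip_reach is the distance from the TCP to the fingertips, in m); z points along the fingers, y is the line along which they close (so a half turn about z gives the same grasp; the last joint's range is limited). The gripper opens to 94 mm and grips with 3 to 60 N. Pads are 16 mm wide; open, the fingers measure 119 mm over their backs; the gripper's body (75 mm by 177 mm) begins 78 mm behind the grasp point.
Start: joints at [-1.244, 0.087, 1.371, -0, 1.684, -0.103], TCP at [0.229, -0.5, 0.231] pointing down, gripper open.
Joint ranges: [-3.1, 3.1], [-0.76, 2.03], [0.27, 2.55], [-1.08, 4.22], [0.17, 2.65], [-2.57, 2.57]. Speed limits (rad/s): [2.79, 2.79, 3.14, 3.14, 3.14, 3.14].

## Interface

Orientations are given as [roll, pitch, yaw] about the fixed x, y, z axes, in that order (R = Rz(yaw) Ry(pitch) Rx(roll)).
In Python, from bench import sensors, snapshot, camera_info, ticket, robot gives the robot as it stands.
- The arm moves only by the tool arm_command, never from a script. Its argument "plan" is a list of rows, each an object with "grip": the closure, from -1 (fully open) to 1 (shut); "slide": the shift along the tool's x, y, z normalised to -1 to 1, where 1 is 500 mm, a list of three; "spin": the turn about the tool's z normalised to -1 to 1, where 1 is 5 degrees. A call has 1 to 10 rows; each row shifts and turns the commanded pose from where the row before left it, along the tool's axes as they then stand; what a row does not reach is not made up. A row lasts 1/8 s, in which the tool goes at most 62.5 mm and 10.7 degrees, less where a joint would pass 70% of its speed; a pose out of reach is approached as far as the arm can. A call with a number of a shift or a turn outside -1 to 1 is refused whole. A call with a gripper value outside its range is refused whole. The fingers move at their own pace and stop on an object; the grip force is fixed at half the most. Time passes only in rows, so rows that do not move let the fingers close. It gives the time, the measured TCP pose, the force, the opening and the grip force at its end, in the units of the state.
- sensors.get_obs(): the state, without advancing time (a new reading comes with each control period).
- snapshot(name): name is "scene" or "top" or "wrist"; returns the picture (480x640x3 uint8, red, green, blue); there is no depth.
- camera_info(name): a dict with "fx", "fy", "cx", "cy" (pixels), "position" and "rotation" of the camera in the world. Camera axes: x right, y up, looking along -z (the intrinsics and any distortion apply to the point x, -y, -z); pixel columns grow to the right and rows downward; lengths in m; the calibration is good to about 2 mm. The wrist camera is an equidistant fisheye: a pixel r from the principal point sees the ray r / f radians off the axis. A picture is of the moment at which its call begins: read the wrist's pose just before it. camera_info takes no time and is no camera call; for the wrist camera it gives the pose at the moment of the call.
- ticket.close_job(): hands the job in; it is judged then, once.
The state is a dict: "time": time; "joint_positions": joint angles; "qvel": joint speeds; "joint_torque": joint torques, N m; "tool_pos": TCP position; "ee_rot": TCP orientation; "wrist_force": force on the tool from outside, world axes, zero at the start; "wrist_torque": the same for the moment, N m; "width": finger opening in m; "finger_force": force on a finger pad.
Only numpy, scipy, OpenCV 4.12 (cv2) and the standard library are available. Lean on these libraries where they do the work, as an engineer would, in place of code of your own. Each camera call takes 0.05 s, during which the arm holds its last target. There are 200 camera calls.

## Task

Put the blank glass cell into the square well of the light reader, turned so that its two clear faces look at the lamp and the eye, and ease it down past the sprung ball until it is fully home on the hard seat at the bottom, pressing it onto the seat with about 10 to 15 newtons and never ramming it. The height of the seat is not known and has to be felt. Let go, and leave the jar, the lens and the brush where they are.

Things in the scene. Friction and masses are not known exactly. Their poses are not given: they have to be found in the camera images.
- cell_mid (a point): Centre, half-way up, of the blank glass cell standing loose on the table: square, 32 x 32 mm, 98 mm high, about 85 g; its foot is 49 mm below. z up; the faces square to x (both) are clear glass, those square to y are ground white; a half turn changes nothing. Foot up: glass body 60 mm, plastic cap 32 x 32 x 8 mm, grip bar 30 mm.
- cell_bar (a point): Centre of the grip bar on top of the cell's cap: 14 mm thick (x), 32 mm long (y, parallel to the clear faces), 30 mm high, so it runs 15 mm up and down from here to the cap's top. 83 mm above the cell's foot; axes as the cell.
- reader: Light reader, fixed: base plate 190 x 92 x 12 mm carrying along x a finned square lamp at the -x end (top 66 mm above the table), a black square well in the middle (55 mm outside) and the eye, a black drum, at the +x end (top 65 mm). Origin: centre of the underside, on the table; x is the light path, z up.
- well_mouth (a point): Centre of the mouth of the well, 70 mm above the table, axes as the reader. Inside, the well is 34.5 x 34.5 mm; the mouth is flared, 5 mm wider a side at the top, tapering over the first 9 mm; the walls across x have 16 mm slots for the light. The ball pushes a cell against the +y wall: its centre then lies 1.25 mm to +y of this point.
- ball (a point): Tip of the sprung steel ball (radius 10 mm) in the well's -y wall, 22 mm below the mouth, 4.5 mm into the well; pushes the cell to +y with about 4 N. Passing it takes up to about 10 N downward, sliding on about 1 to 8 N; its friction holds the cell wherever it is let go, so the cell does not fall home by itself.
- seat: Fixed foot of the adjustable seat; origin on the table under the well. It does NOT tell the seat's height: the hard steel platform (30 x 30 mm) lies anywhere 32 to 56 mm below the mouth. A soft sprung pad stands 2.5 mm above it and yields under 1 N. Fully home: the cell's foot down on the platform, pad pressed in. Over 25 N on it breaks the glass: go slowly.
- jar: Small glass paint jar with a black cap, 52 mm across, 70 mm high, loose, standing; origin at the centre of its underside. Bystander.
- lens: Black camera lens, 68 mm across, 55 mm high, loose, standing; origin at the centre of its underside. Bystander.
- brush: Paint brush, 200 mm long, lying along its x axis, loose. Bystander.
Mind the look-alikes: they are no part of the job. Of the things that look like the reader, the larger one is meant.

How it is judged:
On the way, in this order (a step that is already met when the one before it is completed fails the run):
1. the cell has entered the well, its foot at least 6 mm below the mouth, with its clear faces square to the light path (z of cell_mid in the frame of well_mouth below 0.043 m and horizontal distance between cell_mid and well_mouth below 0.006 m and angle between the x axis of cell_mid and the x axis of well_mouth, either way round below 0.15 rad), for 0.1 s.
2. the cell is pressed onto the seat with at least 6 N (contact force between cell and seat above 6 N), for 0.02 s.
At the end, for the whole second after the job is handed in: The cell rests in the reader's well, upright within 0.06 rad, centred within 4 mm, its clear faces square to the light path within 0.1 rad, its foot on the seat (bearing on it with more than 0.35 N, that is within about 2 mm of the hard platform), at rest and released (contact force between cell and seat above 0.35 N and z of cell_mid in the frame of well_mouth below 0.02 m and horizontal distance between cell_mid and well_mouth below 0.004 m and angle between the x axis of cell_mid and the x axis of well_mouth, either way round below 0.1 rad and angle between cell_mid's own z axis and vertical below 0.06 rad and linear speed of cell below 0.01 m/s); the robot touches nothing.
It fails at once if the cell is pressed on the seat with more than 25 N (contact force between cell and seat above 25 N).
It fails at once if the jar is moved by more than 20 mm (distance of jar from where it was at the start of the episode above 0.02 m).
It fails at once if the lens is moved by more than 20 mm (distance of lens from where it was at the start of the episode above 0.02 m).
It fails at once if the brush is moved by more than 20 mm (distance of brush from where it was at the start of the episode above 0.02 m).
It also fails if it takes over 67 s, if anything falls off the work surface, if the arm or the gripper's body presses on something with over 40 N, if the wrist force passes 120 N, or if a joint passes its speed limit or range.

## Working session

There is one attempt and no reset: what is moved stays moved. The work goes in short steps, Python scripts to look and compute and a tool call to move; the robot and the scene stay as the last step left them, time stands still between calls to the robot, and variables do not carry over. Pictures are saved under pics/ and viewed, at most 10 in all, crops included, and the job is handed in when it is done.

Besides the shell and the picture viewer there is one more tool, called after "Emit:" as name(argument=value, ...) on one line, values as JSON. arm_command: Moves the arm, as the interface text tells. Scaled input: -1 to 1 covers 500 mm each way for a shift and 5 degrees each way for a turn. Its arguments: {"type":"object","properties":{"plan":{"type":"array","items":{"type":"object","properties":{"grip":{"type":"number"},"slide":{"type":"array","items":{"type":"number"}},"spin":{"type":"number"}}}}},"required":["plan"]}

```bash
mkdir -p pics
python3 - <<'E'
from bench import sensors,snapshot,camera_info
import cv2
for n in("scene","top"):
    cv2.imwrite(f"pics/{n}0.png",snapshot(n)[:,:,::-1]); print(n,camera_info(n))
o=sensors.get_obs();print(o)
E
```

```text
scene {'fx': 559.7976680405122, 'fy': 559.7976680405122, 'cx': 322.3387287316457, 'cy': 240.88440618035617, 'position': array([ 1.14523119, -0.66239505,  0.7210511 ]), 'rotation': array([ 0.97289562, -0.01298484,  0.68134133])}
top {'fx': 617.424655381047, 'fy': 617.424655381047, 'cx': 319.6215957894491, 'cy': 234.59305875220804, 'position': array([0.31603633, 0.04551164, 1.25794039]), 'rotation': array([ 0.1970837 ,  0.01787125, -1.54169623])}
{'time': 0.1, 'joint_positions': array([-1.24409168e+00,  8.78889678e-02,  1.37209199e+00,  3.05381144e-06,
        1.68356632e+00, -1.03125387e-01]), 'qvel': array([-0.00039176, -0.00239378, -0.00376992, -0.00082557,  0.00134382,
       -0.00024852]), 'joint_torque': array([ 1.83315758e-03, -3.41253304e+01, -3.03302658e+01,  7.19784200e-02,
        3.04274890e-02, -9.93321282e-05]), 'tool_pos': array([ 0.2290386 , -0.49956612,  0.2294225 ]), 'ee_rot': array([-3.13964873e+00, -2.04232501e-04,  4.29830173e-01]), 'wrist_force': array([ 0.12599524, -0.58797874, -0.39370763]), 'wrist_torque': array([ 0.05451564, -0.0131589 ,  0.00206018]), 'finger_force': 0.0, 'width': 0.09386406761241033}
```

View pics/scene0.png

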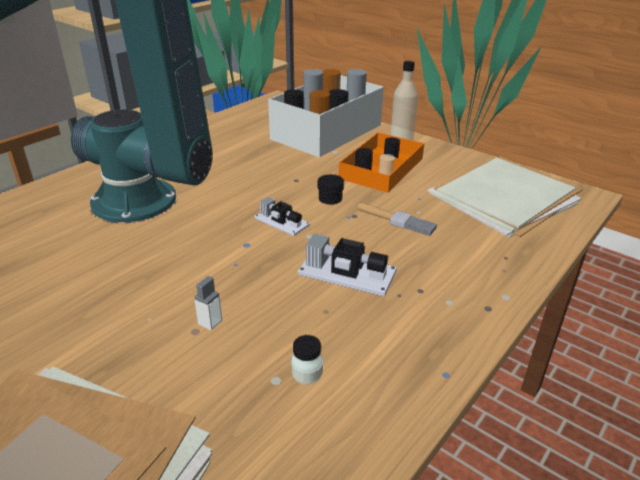

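View pics/top0.png

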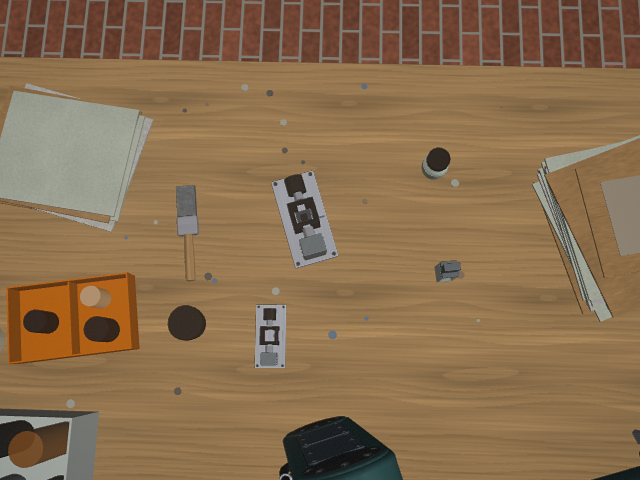

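The scene view shows the cell at (207,305), the large reader at (347,262), the small one at (282,215), the jar at (307,360), the lens at (330,190) and the brush at (400,218). In the top view the cell is at (448,271), the large reader at (305,219) and the small one at (270,336).

Things that could be mistaken: for the reader, large top (305,219) vs. small top (270,336), and I choose the large one. For the cell, only (448,271) fits; the jar at (437,162) is round.

```bash
cat > h.py <<'E'
import numpy as np,cv2
from scipy.spatial.transform import Rotation as R
from bench import camera_info,snapshot,sensors
def ray(ci,u,v):
    x=(u-ci['cx'])/ci['fx'];y=(v-ci['cy'])/ci['fy']
    return np.array(ci['position']),R.from_euler('xyz',ci['rotation']).apply([x,-y,-1])
def fray(ci,u,v):
    x=u-ci['cx'];y=v-ci['cy'];r=np.hypot(x,y)+1e-9;t=r/ci['fx']
    return np.array(ci['position']),R.from_euler('xyz',ci['rotation']).apply([np.sin(t)*x/r,-np.sin(t)*y/r,-np.cos(t)])
def plane(pd,z): p,d=pd; return p+d*(z-p[2])/d[2]
def proj(ci,P,fish=False):
    c=R.from_euler('xyz',ci['rotation']).inv().apply(np.array(P)-ci['position'])
    a=np.array([c[0],-c[1]]);
    if fish:
        r=np.hypot(*a);t=np.arctan2(r,-c[2]);a=a/r*t
    else: a=a/-c[2]
    return ci['fx']*a+[ci['cx'],ci['cy']]
E
python3 - <<'E'
from h import *
im=cv2.imread("pics/top0.png");sc=cv2.imread("pics/scene0.png")
a=cv2.resize(im[160:280,260:350],None,fx=4,fy=4,interpolation=2)
b=cv2.resize(im[240:300,420:480],(480,480),interpolation=2)
cv2.imwrite("pics/c1.png",np.hstack([a,b])[:480,:840][:, :800])
ci=camera_info("top")
hsv=cv2.cvtColor(im,cv2.COLOR_BGR2HSV)
m=((hsv[...,1]<60)&(hsv[...,2]>120)).astype(np.uint8)
roi=np.zeros_like(m);roi[160:280,260:350]=1
c=np.vstack(cv2.findContours(m*roi,0,2)[0]) 
r=cv2.minAreaRect(c);bx=cv2.boxPoints(r);print(r)
P=np.array([plane(ray(ci,*q),.012) for q in bx]);print(P.round(4),P.mean(0),np.linalg.norm(P[1]-P[0]),np.linalg.norm(P[2]-P[1]))
for q in((447,263),(448,271),(437,160),(186,323),(313,245),(295,183)):print(q,plane(ray(ci,*q),.08).round(3))
E
```

```text
((304.143310546875, 218.98727416992188), (89.89818572998047, 44.52584457397461), 73.61045837402344)
[[0.6735 0.1821 0.012 ]
 [0.7031 0.0934 0.012 ]
 [0.5209 0.0358 0.012 ]
 [0.4927 0.1222 0.012 ]] [0.59753644 0.10835781 0.012     ] 0.0935050340249976 0.19110286192702494
(447, 263) [ 0.501 -0.173  0.08 ]
(448, 271) [ 0.486 -0.175  0.08 ]
(437, 160) [ 0.708 -0.155  0.08 ]
(186, 323) [0.373 0.322 0.08 ]
(313, 245) [0.53  0.086 0.08 ]
(295, 183) [0.653 0.125 0.08 ]
```

View pics/c1.png

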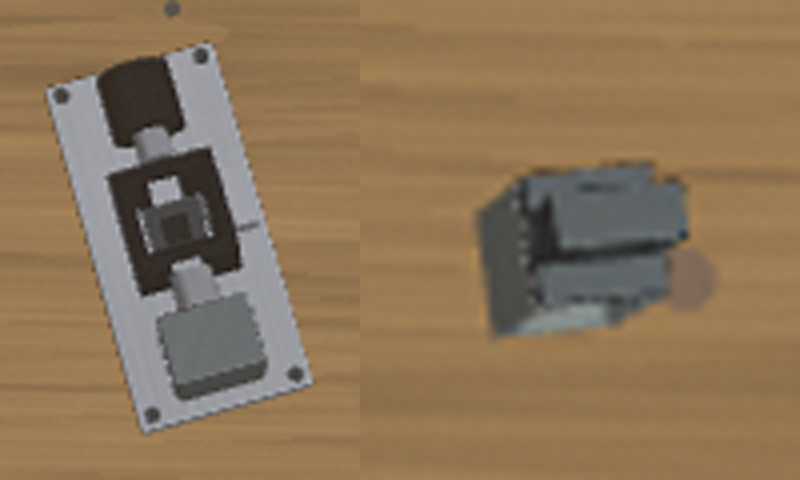

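The crop confirms both picks. The large reader has its lamp at crop (212,345), its eye at (142,105) and its well at (175,222); the ball's stem is on the right, which is -y. The cell's bar top is centred at crop (619,214), with its long axis near world y. I'll move over the cell.

Emit:
arm_command(plan=[{"slide": [0.106,-0.052,0],"spin": 0,"grip": -1},{"slide": [0.106,-0.052,0],"spin": 0,"grip": -1},{"slide": [0.106,-0.052,0],"spin": 0,"grip": -1},{"slide": [0.106,-0.052,0],"spin": 0,"grip": -1},{"slide": [0.106,-0.052,0],"spin": 0,"grip": -1},{"slide": [0.106,-0.052,0],"spin": 0,"grip": -1},{"slide": [0.106,-0.052,0],"spin": 0,"grip": -1},{"slide": [0,0,0],"spin": -1,"grip": -1},{"slide": [0,0,0],"spin": -1,"grip": -1},{"slide": [0,0,0],"spin": -1,"grip": -1}])

```text
time: 1.35
tool_pos: [0.4905, -0.1794, 0.2297]
ee_rot: [-3.14, 0.001, 0.695]
wrist_force: [0.6, -0.6, -0.8]
width: 0.0942
finger_force: 0.0
```

Emit:
arm_command(plan=[{"slide": [0,0,0],"spin": -1,"grip": -1},{"slide": [0,0,0],"spin": -1,"grip": -1},{"slide": [0,0,0],"spin": -1,"grip": -1},{"slide": [0,0,0],"spin": -1,"grip": -1},{"slide": [0,0,0],"spin": -1,"grip": -1},{"slide": [0,0,0],"spin": -1,"grip": -1},{"slide": [0,0,0],"spin": -1,"grip": -1},{"slide": [0,0,0],"spin": -1,"grip": -1},{"slide": [0,0,0],"spin": -1,"grip": -1},{"slide": [0,0,0],"spin": -1,"grip": -1}])

```text
time: 2.6
tool_pos: [0.4903, -0.1798, 0.2298]
ee_rot: [-3.14, -0.0, 1.567]
wrist_force: [-0.6, -0.7, 0.3]
width: 0.0938
finger_force: 0.0
```

Run:
```python
from h import *
ci=camera_info("wrist");o=sensors.get_obs();im=snapshot("wrist")[:,:,::-1]
cv2.imwrite("pics/w1.png",im)
print(ci,o['tool_pos'],o['ee_rot'],o['wrist_force'])
t=camera_info("top")
q=[(420+(x-360)/8,240+y/8) for x,y in((549,187),(683,183),(688,237),(558,250))]
P=np.array([plane(ray(t,*p),.098) for p in q]);print(P.round(4),P.mean(0))
print(proj(ci,P.mean(0),True))
```

```text
{'fx': 371.64829954431775, 'fy': 371.64829954431775, 'cx': 320.8094072412572, 'cy': 238.92987568202238, 'position': array([ 0.49071388, -0.11019472,  0.38401383]), 'rotation': array([-0.24392624,  0.0005065 , -0.00368019])} [ 0.49032234 -0.17982296  0.2298099 ] [-3.14046339e+00 -4.87214369e-04  1.56715132e+00] [-0.57373029 -0.65333744  0.28947806]
[[ 0.4975 -0.1632  0.098 ]
 [ 0.4993 -0.1947  0.098 ]
 [ 0.4864 -0.1957  0.098 ]
 [ 0.4825 -0.1651  0.098 ]] [ 0.49142068 -0.17967608  0.098     ]
[322.20766038 236.84035508]
```

View pics/w1.png

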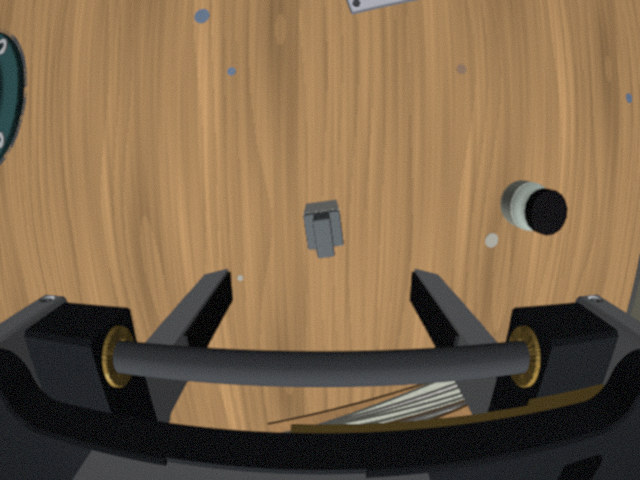

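The wrist view shows the cell's bar at about (323,238), between the fingers and slightly turned. The jar is at (545,210), clear of the fingers. I'll crop in to read the angle.

Run:
```python
import cv2
im=cv2.imread("pics/w1.png");cv2.imwrite("pics/w1c.png",cv2.resize(im[195:265,290:355],None,fx=8,fy=8,interpolation=2))
```

```text
(no output)
```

View pics/w1c.png

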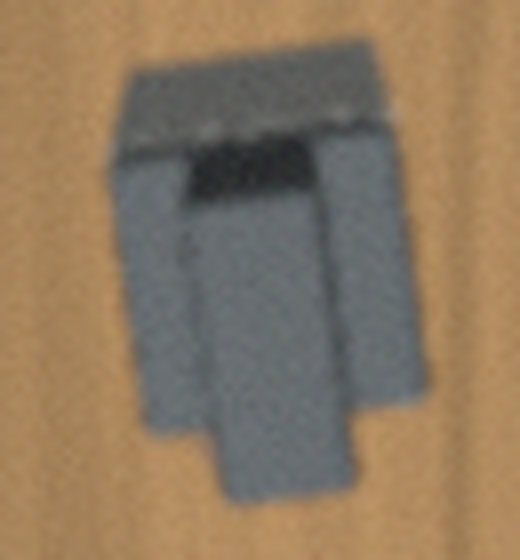

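The crop shows the bar top with corners at about (190,205), (322,192), (355,487) and (230,502), and the cap at z=0.068 with corners (118,160), (395,130), (428,400) and (145,432).

Run:
```python
from h import *
ci=dict(fx=371.648,cx=320.809,cy=238.930,position=[0.49071388,-0.11019472,0.38401383],rotation=[-0.24392624,0.0005065,-0.00368019])
for z,Q in((.098,((190,205),(322,192),(355,487),(230,502))),(.068,((118,160),(395,130),(428,400),(145,432)))):
    P=np.array([plane(fray(ci,290+(x-3.5)/8,195+(y-3.5)/8),z) for x,y in Q])
    e=P[0]+P[1]-P[2]-P[3]; f=P[1]+P[2]-P[0]-P[3]
    print(P.mean(0).round(4),np.linalg.norm(e)/2,np.linalg.norm(f)/2,np.degrees([np.arctan2(-e[0],e[1]),np.arctan2(f[1],f[0])]))
```

```text
[ 0.4927 -0.1807  0.098 ] 0.030453756890272098 0.012818134449064543 [6.72762    6.21366748]
[ 0.4926 -0.1806  0.068 ] 0.030457269765600183 0.030728278210254572 [6.04503092 6.27966503]
```

Emit:
arm_command(plan=[{"slide": [-0.0018,0.0048,0],"spin": -1,"grip": -1},{"slide": [0,0,0.06],"spin": -0.3,"grip": -1},{"slide": [0,0,0.06],"spin": 0,"grip": -1},{"slide": [0,0,0.06],"spin": 0,"grip": -1},{"slide": [0,0,0.05],"spin": 0,"grip": -1},{"slide": [0,0,0.03],"spin": 0,"grip": -1},{"slide": [0,0,0.008],"spin": 0,"grip": -1},{"slide": [0,0,0],"spin": 0,"grip": -1}])

```text
time: 3.65
tool_pos: [0.4933, -0.181, 0.097]
ee_rot: [3.141, 0.001, 1.677]
wrist_force: [0.2, 0.2, 0.0]
width: 0.0938
finger_force: 0.0
```

Emit:
arm_command(plan=[{"slide": [0,0,0],"spin": 0,"grip": 1},{"slide": [0,0,0],"spin": 0,"grip": 1},{"slide": [0,0,0],"spin": 0,"grip": 1},{"slide": [0,0,0],"spin": 0,"grip": 1},{"slide": [0,0,0],"spin": 0,"grip": 1},{"slide": [0,0,0],"spin": 0,"grip": 1},{"slide": [0,0,0],"spin": 0,"grip": 1},{"slide": [0,0,0],"spin": 0,"grip": 1}])

```text
time: 4.65
tool_pos: [0.493, -0.1808, 0.0965]
ee_rot: [-3.142, 0.0, 1.678]
wrist_force: [0.2, 1.2, 0.7]
width: 0.0178
finger_force: 0.0
```

Emit:
arm_command(plan=[{"slide": [0,0,0],"spin": 0,"grip": 1},{"slide": [0,0,0],"spin": 0,"grip": 1},{"slide": [0,0,0],"spin": 0,"grip": 1},{"slide": [0,0,0],"spin": 0,"grip": 1}])

```text
time: 5.15
tool_pos: [0.4929, -0.1808, 0.0964]
ee_rot: [-3.141, -0.0, 1.678]
wrist_force: [-0.7, -0.5, -0.3]
width: 0.0137
finger_force: 30.0
```

Emit:
arm_command(plan=[{"slide": [0,0,-0.02],"spin": 0,"grip": 1},{"slide": [0,0,-0.06],"spin": 0,"grip": 1},{"slide": [0,0,-0.08],"spin": 0,"grip": 1},{"slide": [0,0,-0.08],"spin": 0,"grip": 1},{"slide": [0,0,-0.04],"spin": 0,"grip": 1},{"slide": [0,0,0],"spin": 0,"grip": 1}])

```text
time: 5.9
tool_pos: [0.494, -0.1813, 0.2394]
ee_rot: [3.137, 0.003, 1.678]
wrist_force: [-0.6, -0.7, -1.8]
width: 0.0135
finger_force: 30.0
```

Emit:
arm_command(plan=[{"slide": [0.08,0.06,0],"spin": 0,"grip": 1},{"slide": [0.08,0.06,0],"spin": 0,"grip": 1},{"slide": [0.08,0.06,0],"spin": 0,"grip": 1},{"slide": [0.08,0.06,0],"spin": 0,"grip": 1},{"slide": [0.08,0.06,0],"spin": 0,"grip": 1},{"slide": [0,0,0],"spin": -1,"grip": 1},{"slide": [0,0,0],"spin": -1,"grip": 1},{"slide": [0,0,0],"spin": -0.36,"grip": 1},{"slide": [0,0,0],"spin": 0,"grip": 1},{"slide": [0,0,0],"spin": 0,"grip": 1}])

```text
time: 7.15
tool_pos: [0.6206, 0.0338, 0.2362]
ee_rot: [-3.141, -0.0, 1.883]
wrist_force: [-0.3, 0.1, -1.2]
width: 0.0136
finger_force: 30.0
```

Run:
```python
from h import *
ci=camera_info("wrist");o=sensors.get_obs();im=snapshot("wrist")[:,:,::-1]
cv2.imwrite("pics/w2.png",im)
print(ci,o['tool_pos'],o['ee_rot'],o['wrist_force'])
print(proj(ci,[.5975,.1084,.07],True))
```

```text
{'fx': 371.64829954431775, 'fy': 371.64829954431775, 'cx': 320.8094072412572, 'cy': 238.92987568202238, 'position': array([0.5991085 , 0.10009301, 0.3903725 ]), 'rotation': array([-0.24459097, -0.00052251,  0.31178315])} [0.62063372 0.0337516  0.23621939] [-3.14117748e+00 -3.36300147e-05  1.88256524e+00] [-0.3327085   0.07891385 -1.24475711]
[321.80711201 138.28621491]
```

View pics/w2.png

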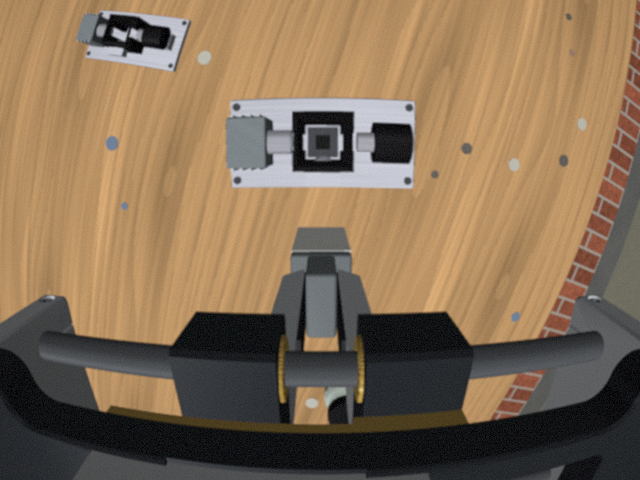

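The wrist view shows the reader's base plate with corners near (233,101), (414,101), (411,187) and (233,187). The black well spans (293..354, 111..171) and the lamp is on the left. The held cell's cap front edge is at about (292..351, 250).

```bash
cat > m.py <<'E'
from h import *
im=cv2.imread("pics/w2.png");g=cv2.cvtColor(cv2.resize(im,None,fx=4,fy=4,interpolation=2),6)
ci=dict(fx=371.648,cx=320.809,cy=238.930,position=[0.5991085,0.10009301,0.3903725],rotation=[-0.24459097,-0.00052251,0.31178315])
def rect(m,z,box):
    k=np.zeros_like(m);x0,y0,x1,y1=[4*b for b in box];k[y0:y1,x0:x1]=1
    c=max(cv2.findContours(m*k,0,1)[0],key=cv2.contourArea)[:,0]
    W=np.array([plane(fray(ci,(x-1.5)/4,(y-1.5)/4),z)[:2] for x,y in c])*1000
    r=cv2.minAreaRect(W.astype(np.float32));print(r)
hsv=cv2.cvtColor(cv2.resize(im,None,fx=4,fy=4,interpolation=2),40)
rect((g<60).astype(np.uint8),.07,(283,100,357,180))
rect(((hsv[...,1]<60)&(hsv[...,2]>130)).astype(np.uint8),.012,(222,90,425,200))
ti=np.array([.62063,.03375]);yaw=1.8826;T=np.array([[np.cos(yaw),np.sin(yaw)],[np.sin(yaw),-np.cos(yaw)]])
for q in((293,251),(351,251)):print(T@(plane(fray(ci,*q),.2077)[:2]-ti)*1000)
E
python3 m.py
```

```text
((598.7368774414062, 106.20113372802734), (51.1546745300293, 50.8622932434082), 17.939550399780273)
((596.73828125, 105.82662963867188), (194.3075714111328, 92.4402847290039), 17.652135848999023)
[ 17.78789264 -14.27134829]
[17.78072161 15.4232161 ]
```

Emit:
arm_command(plan=[{"slide": [0.05,0.0024,0],"spin": 0,"grip": 1},{"slide": [0.06,0,0],"spin": 0,"grip": 1},{"slide": [0.042,0,0],"spin": 0,"grip": 1},{"slide": [0,0,0.04],"spin": 0,"grip": 1},{"slide": [0,0,0.04],"spin": 0,"grip": 1},{"slide": [0,0,0.03],"spin": 0,"grip": 1},{"slide": [0,0,0.01],"spin": 0,"grip": 1},{"slide": [0,0,0],"spin": 0,"grip": 1},{"slide": [0,0,0],"spin": 0,"grip": 1}])

```text
time: 8.32
tool_pos: [0.5991, 0.1066, 0.1775]
ee_rot: [3.14, 0.001, 1.883]
wrist_force: [0.1, 0.3, -1.0]
width: 0.0137
finger_force: 30.0
```

Run:
```python
from h import *
o=sensors.get_obs();print(o['tool_pos'],o['ee_rot'],o['wrist_force'])
a=snapshot("scene")[215:315,285:405,::-1];b=snapshot("wrist")[200:340,250:400,::-1]
cv2.imwrite("pics/s3.png",np.hstack([cv2.resize(a,(480,400),interpolation=2),cv2.resize(b,(320,400),interpolation=2)]))
```

```text
[0.59909909 0.10662589 0.17753917] [3.13978636e+00 5.53042038e-04 1.88348366e+00] [ 0.11666101  0.30357404 -0.98071619]
```

View pics/s3.png

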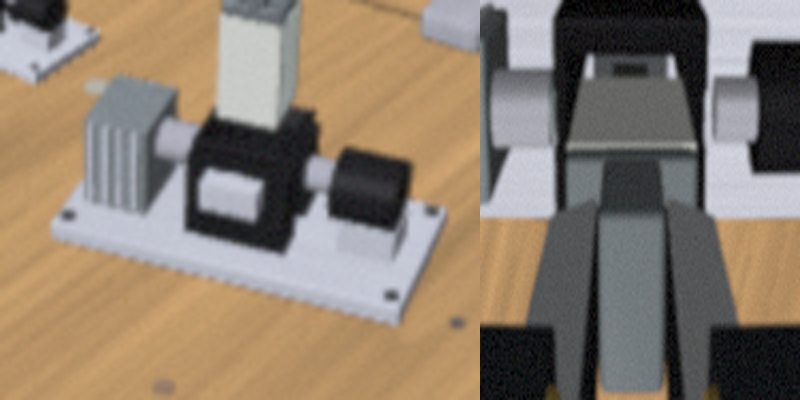

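The cell hangs above the well: in the right half it is centred at crop x≈633, against 631 for the well. I'll ease it into the mouth.

Emit:
arm_command(plan=[{"slide": [0,0,0.008],"spin": 0,"grip": 1},{"slide": [0,0,0.008],"spin": 0,"grip": 1},{"slide": [0,0,0.008],"spin": 0,"grip": 1},{"slide": [0,0,0.006],"spin": 0,"grip": 1},{"slide": [0,0,0.004],"spin": 0,"grip": 1},{"slide": [0,0,0],"spin": 0,"grip": 1}])

```text
time: 9.18
tool_pos: [0.5984, 0.1067, 0.1592]
ee_rot: [-3.141, -0.0, 1.884]
wrist_force: [-0.8, -0.3, -1.3]
width: 0.0142
finger_force: 30.0
```

Emit:
arm_command(plan=[{"slide": [0,0,0.004],"spin": 0,"grip": 1},{"slide": [0,0,0.004],"spin": 0,"grip": 1},{"slide": [0,0,0.002],"spin": 0,"grip": 1},{"slide": [0,0,0],"spin": 0,"grip": 1}])

```text
time: 9.68
tool_pos: [0.5985, 0.1067, 0.1543]
ee_rot: [-3.141, 0.0, 1.884]
wrist_force: [0.3, -0.4, -2.0]
width: 0.0139
finger_force: 30.0
```

Emit:
arm_command(plan=[{"slide": [0,0,0.002],"spin": 0,"grip": 1},{"slide": [0,0,0.002],"spin": 0,"grip": 1},{"slide": [0,0,0.002],"spin": 0,"grip": 1},{"slide": [0,0,0.002],"spin": 0,"grip": 1},{"slide": [0,0,0.002],"spin": 0,"grip": 1}])

```text
time: 10.3
tool_pos: [0.5987, 0.1069, 0.15]
ee_rot: [3.141, -0.0, 1.884]
wrist_force: [-0.2, 1.9, 1.7]
width: 0.0137
finger_force: 30.0
```

Emit:
arm_command(plan=[{"slide": [0,0,0.002],"spin": 0,"grip": 1},{"slide": [0,0,0.002],"spin": 0,"grip": 1},{"slide": [0,0,0.002],"spin": 0,"grip": 1},{"slide": [0,0,0.002],"spin": 0,"grip": 1},{"slide": [0,0,0.002],"spin": 0,"grip": 1}])

```text
time: 10.92
tool_pos: [0.5983, 0.1071, 0.1441]
ee_rot: [-3.141, -0.001, 1.884]
wrist_force: [-0.8, 3.2, 1.3]
width: 0.0136
finger_force: 30.0
```

Emit:
arm_command(plan=[{"slide": [0,0,0.002],"spin": 0,"grip": 1},{"slide": [0,0,0.002],"spin": 0,"grip": 1},{"slide": [0,0,0.002],"spin": 0,"grip": 1},{"slide": [0,0,0.002],"spin": 0,"grip": 1},{"slide": [0,0,0.002],"spin": 0,"grip": 1}])

```text
time: 11.55
tool_pos: [0.5985, 0.1068, 0.1394]
ee_rot: [-3.141, -0.0, 1.884]
wrist_force: [-1.3, 3.8, 1.3]
width: 0.0141
finger_force: 30.0
```

Emit:
arm_command(plan=[{"slide": [0,0,0.001],"spin": 0,"grip": 1},{"slide": [0,0,0.001],"spin": 0,"grip": 1},{"slide": [0,0,0.001],"spin": 0,"grip": 1}])

```text
time: 11.92
tool_pos: [0.5985, 0.1067, 0.1379]
ee_rot: [-3.142, 0.0, 1.884]
wrist_force: [-2.2, 4.1, 0.8]
width: 0.014
finger_force: 30.0
```

Emit:
arm_command(plan=[{"slide": [0,0,0.0008],"spin": 0,"grip": 1},{"slide": [0,0,0.0008],"spin": 0,"grip": 1},{"slide": [0,0,0.0008],"spin": 0,"grip": 1}])

```text
time: 12.3
tool_pos: [0.5986, 0.1067, 0.1368]
ee_rot: [3.141, 0.0, 1.884]
wrist_force: [-2.0, 3.5, 0.3]
width: 0.0138
finger_force: 30.0
```

Emit:
arm_command(plan=[{"slide": [0,0,0.0008],"spin": 0,"grip": 1},{"slide": [0,0,0.0008],"spin": 0,"grip": 1},{"slide": [0,0,0.0008],"spin": 0,"grip": 1}])

```text
time: 12.68
tool_pos: [0.5986, 0.1067, 0.1355]
ee_rot: [3.142, 0.0, 1.884]
wrist_force: [-1.1, 3.8, 1.5]
width: 0.0141
finger_force: 30.0
```

Emit:
arm_command(plan=[{"slide": [0,0,0.0008],"spin": 0,"grip": 1},{"slide": [0,0,0.0008],"spin": 0,"grip": 1},{"slide": [0,0,0.0008],"spin": 0,"grip": 1}])

```text
time: 13.05
tool_pos: [0.5986, 0.1066, 0.1343]
ee_rot: [3.142, 0.0, 1.884]
wrist_force: [-0.8, 3.7, 0.2]
width: 0.0139
finger_force: 30.0
```

Emit:
arm_command(plan=[{"slide": [0,0,0.0008],"spin": 0,"grip": 1},{"slide": [0,0,0.0008],"spin": 0,"grip": 1},{"slide": [0,0,0.0008],"spin": 0,"grip": 1}])

```text
time: 13.42
tool_pos: [0.5985, 0.1067, 0.1331]
ee_rot: [-3.142, 0.0, 1.884]
wrist_force: [-0.4, 3.3, 1.2]
width: 0.0135
finger_force: 30.0
```

Emit:
arm_command(plan=[{"slide": [0,0,0.0008],"spin": 0,"grip": 1},{"slide": [0,0,0.0008],"spin": 0,"grip": 1},{"slide": [0,0,0.0008],"spin": 0,"grip": 1}])

```text
time: 13.8
tool_pos: [0.5985, 0.1067, 0.1319]
ee_rot: [-3.142, 0.0, 1.884]
wrist_force: [-1.6, 3.0, 0.4]
width: 0.014
finger_force: 30.0
```

Emit:
arm_command(plan=[{"slide": [0,0,0.0008],"spin": 0,"grip": 1},{"slide": [0,0,0.0008],"spin": 0,"grip": 1},{"slide": [0,0,0.0008],"spin": 0,"grip": 1}])

```text
time: 14.18
tool_pos: [0.5986, 0.1067, 0.1308]
ee_rot: [3.142, 0.0, 1.884]
wrist_force: [-0.8, 5.3, 1.5]
width: 0.0138
finger_force: 30.0
```

Emit:
arm_command(plan=[{"slide": [0,0,0.0008],"spin": 0,"grip": 1},{"slide": [0,0,0.0008],"spin": 0,"grip": 1},{"slide": [0,0,0.0008],"spin": 0,"grip": 1}])

```text
time: 14.55
tool_pos: [0.5985, 0.1067, 0.1295]
ee_rot: [-3.142, 0.0, 1.884]
wrist_force: [-1.1, 3.8, 0.6]
width: 0.0137
finger_force: 30.0
```

Emit:
arm_command(plan=[{"slide": [0,0,0.0008],"spin": 0,"grip": 1},{"slide": [0,0,0.0008],"spin": 0,"grip": 1},{"slide": [0,0,0.0008],"spin": 0,"grip": 1}])

```text
time: 14.92
tool_pos: [0.5985, 0.1067, 0.1283]
ee_rot: [-3.142, 0.0, 1.884]
wrist_force: [-1.0, 3.6, 0.2]
width: 0.0139
finger_force: 30.0
```

Emit:
arm_command(plan=[{"slide": [0,0,0.0008],"spin": 0,"grip": 1},{"slide": [0,0,0.0008],"spin": 0,"grip": 1},{"slide": [0,0,0.0008],"spin": 0,"grip": 1}])

```text
time: 15.3
tool_pos: [0.5986, 0.1067, 0.1271]
ee_rot: [3.142, 0.0, 1.884]
wrist_force: [-1.9, 3.1, 1.6]
width: 0.0142
finger_force: 30.0
```

Emit:
arm_command(plan=[{"slide": [0,0,0.0008],"spin": 0,"grip": 1},{"slide": [0,0,0.0008],"spin": 0,"grip": 1},{"slide": [0,0,0.0008],"spin": 0,"grip": 1}])

```text
time: 15.68
tool_pos: [0.5985, 0.1067, 0.1259]
ee_rot: [-3.142, 0.0, 1.884]
wrist_force: [-0.9, 3.7, 1.5]
width: 0.0137
finger_force: 30.0
```

Emit:
arm_command(plan=[{"slide": [0,0,0.0008],"spin": 0,"grip": 1},{"slide": [0,0,0.0008],"spin": 0,"grip": 1},{"slide": [0,0,0.0008],"spin": 0,"grip": 1}])

```text
time: 16.05
tool_pos: [0.5986, 0.1066, 0.1248]
ee_rot: [3.142, 0.0, 1.884]
wrist_force: [-0.2, 3.6, 1.8]
width: 0.0137
finger_force: 30.0
```

Emit:
arm_command(plan=[{"slide": [0,0,0.0008],"spin": 0,"grip": 1},{"slide": [0,0,0.0008],"spin": 0,"grip": 1},{"slide": [0,0,0.0008],"spin": 0,"grip": 1}])

```text
time: 16.42
tool_pos: [0.5985, 0.1067, 0.1235]
ee_rot: [-3.142, 0.0, 1.884]
wrist_force: [-1.8, 3.5, 0.6]
width: 0.014
finger_force: 30.0
```

Emit:
arm_command(plan=[{"slide": [0,0,0.0008],"spin": 0,"grip": 1},{"slide": [0,0,0.0008],"spin": 0,"grip": 1},{"slide": [0,0,0.0008],"spin": 0,"grip": 1}])

```text
time: 16.8
tool_pos: [0.5985, 0.1067, 0.1223]
ee_rot: [3.142, 0.0, 1.884]
wrist_force: [-0.3, 4.0, 1.7]
width: 0.014
finger_force: 30.0
```

Emit:
arm_command(plan=[{"slide": [0,0,0.0008],"spin": 0,"grip": 1},{"slide": [0,0,0.0008],"spin": 0,"grip": 1},{"slide": [0,0,0.0008],"spin": 0,"grip": 1}])

```text
time: 17.18
tool_pos: [0.5986, 0.1067, 0.1211]
ee_rot: [3.142, 0.0, 1.884]
wrist_force: [-1.2, 3.4, 0.9]
width: 0.014
finger_force: 30.0
```

Emit:
arm_command(plan=[{"slide": [0,0,0.0008],"spin": 0,"grip": 1},{"slide": [0,0,0.0008],"spin": 0,"grip": 1},{"slide": [0,0,0.0008],"spin": 0,"grip": 1}])

```text
time: 17.55
tool_pos: [0.5986, 0.1066, 0.1199]
ee_rot: [3.142, 0.0, 1.884]
wrist_force: [-2.4, 4.1, 1.5]
width: 0.0138
finger_force: 30.0
```

Emit:
arm_command(plan=[{"slide": [0,0,0.0008],"spin": 0,"grip": 1},{"slide": [0,0,0.0008],"spin": 0,"grip": 1},{"slide": [0,0,0.0008],"spin": 0,"grip": 1}])

```text
time: 17.92
tool_pos: [0.5985, 0.1067, 0.1188]
ee_rot: [3.142, 0.0, 1.884]
wrist_force: [-1.7, 3.8, 1.6]
width: 0.0138
finger_force: 30.0
```

Emit:
arm_command(plan=[{"slide": [0,0,0.0008],"spin": 0,"grip": 1},{"slide": [0,0,0.0008],"spin": 0,"grip": 1},{"slide": [0,0,0.0008],"spin": 0,"grip": 1}])

```text
time: 18.3
tool_pos: [0.5986, 0.1067, 0.1176]
ee_rot: [3.141, 0.0, 1.884]
wrist_force: [-1.6, 4.1, 2.0]
width: 0.0139
finger_force: 30.0
```

Emit:
arm_command(plan=[{"slide": [0,0,0.0008],"spin": 0,"grip": 1},{"slide": [0,0,0.0008],"spin": 0,"grip": 1},{"slide": [0,0,0.0008],"spin": 0,"grip": 1}])

```text
time: 18.68
tool_pos: [0.5986, 0.1067, 0.1174]
ee_rot: [3.141, 0.0, 1.884]
wrist_force: [-3.0, 4.2, 6.8]
width: 0.0141
finger_force: 30.0
```

Contact: z stalls at about 0.1174 and Fz is rising. I'll press a little more.

Emit:
arm_command(plan=[{"slide": [0,0,0.0006],"spin": 0,"grip": 1},{"slide": [0,0,0.0006],"spin": 0,"grip": 1},{"slide": [0,0,0],"spin": 0,"grip": 1}])

```text
time: 19.05
tool_pos: [0.5986, 0.1067, 0.1173]
ee_rot: [3.141, 0.0, 1.884]
wrist_force: [-3.9, 4.3, 7.2]
width: 0.0137
finger_force: 30.0
```

Emit:
arm_command(plan=[{"slide": [0,0,0.0006],"spin": 0,"grip": 1},{"slide": [0,0,0.0006],"spin": 0,"grip": 1},{"slide": [0,0,0],"spin": 0,"grip": 1}])

```text
time: 19.42
tool_pos: [0.5986, 0.1067, 0.1173]
ee_rot: [3.14, 0.0, 1.884]
wrist_force: [-5.0, 3.2, 9.3]
width: 0.0137
finger_force: 30.0
```

Emit:
arm_command(plan=[{"slide": [0,0,0.0008],"spin": 0,"grip": 1},{"slide": [0,0,0.0008],"spin": 0,"grip": 1},{"slide": [0,0,0],"spin": 0,"grip": 1}])

```text
time: 19.8
tool_pos: [0.5986, 0.1067, 0.1173]
ee_rot: [3.14, 0.001, 1.884]
wrist_force: [-5.8, 3.7, 11.7]
width: 0.0136
finger_force: 30.0
```

Rising cleanly to about 10 N on the seat net of weight and ball friction. One more small press, then unload most of it and let go.

Emit:
arm_command(plan=[{"slide": [0,0,0.0006],"spin": 0,"grip": 1},{"slide": [0,0,0],"spin": 0,"grip": 1},{"slide": [0,0,0],"spin": 0,"grip": 1}])

```text
time: 20.18
tool_pos: [0.5986, 0.1067, 0.1173]
ee_rot: [3.14, 0.001, 1.884]
wrist_force: [-5.8, 4.7, 13.5]
width: 0.0133
finger_force: 30.0
```

Emit:
arm_command(plan=[{"slide": [0,0,-0.002],"spin": 0,"grip": 1},{"slide": [0,0,-0.002],"spin": 0,"grip": 1},{"slide": [0,0,0],"spin": 0,"grip": 1}])

```text
time: 20.55
tool_pos: [0.5986, 0.1067, 0.1174]
ee_rot: [3.141, 0.0, 1.884]
wrist_force: [-4.5, 2.6, 7.5]
width: 0.0137
finger_force: 30.0
```

Emit:
arm_command(plan=[{"slide": [0,0,-0.002],"spin": 0,"grip": 1},{"slide": [0,0,0],"spin": 0,"grip": 1},{"slide": [0,0,0],"spin": 0,"grip": 0},{"slide": [0,0,0],"spin": 0,"grip": 0},{"slide": [0,0,0],"spin": 0,"grip": 0},{"slide": [0,0,0],"spin": 0,"grip": 0},{"slide": [0,0,0],"spin": 0,"grip": 0},{"slide": [0,0,0],"spin": 0,"grip": 0}])

```text
time: 21.55
tool_pos: [0.5986, 0.1066, 0.1171]
ee_rot: [3.142, 0.0, 1.884]
wrist_force: [-0.2, 0.2, -1.0]
width: 0.0472
finger_force: 0.0
```

Emit:
arm_command(plan=[{"slide": [0,0,-0.02],"spin": 0,"grip": 0},{"slide": [0,0,-0.06],"spin": 0,"grip": 0},{"slide": [0,0,-0.08],"spin": 0,"grip": 0},{"slide": [0,0,-0.08],"spin": 0,"grip": 0},{"slide": [-0.08,0,0],"spin": 0,"grip": 0},{"slide": [-0.08,0,0],"spin": 0,"grip": 0},{"slide": [0,0,0],"spin": 0,"grip": 0},{"slide": [0,0,0],"spin": 0,"grip": 0}])

```text
time: 22.55
tool_pos: [0.6231, 0.0309, 0.2375]
ee_rot: [3.141, -0.0, 1.884]
wrist_force: [0.5, 0.9, -0.7]
width: 0.0468
finger_force: 0.0
```

Run:
```python
from h import *
o=sensors.get_obs();print(o['tool_pos'],o['wrist_force'])
a=snapshot("scene")[:,:,::-1];b=snapshot("wrist")[:,:,::-1]
cv2.imwrite("pics/f.png",np.hstack([cv2.resize(a[210:310,285:405],(480,400),interpolation=2),cv2.resize(b[60:220,240:368],(320,400),interpolation=2)]))
```

```text
[0.6230962  0.03093903 0.23752843] [ 0.47099955  0.93325484 -0.65325029]
```

View pics/f.png

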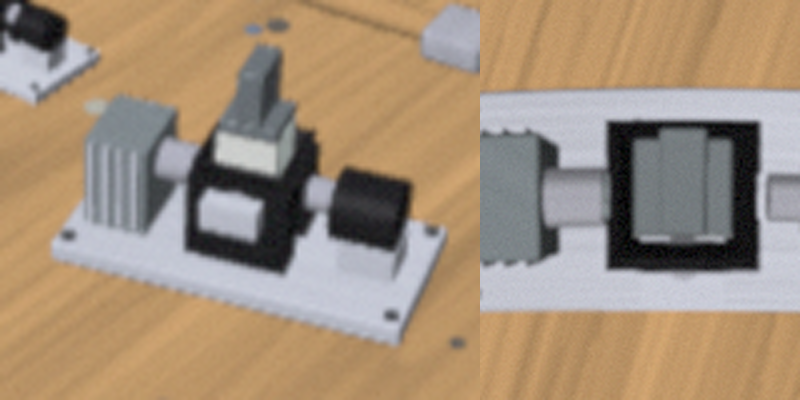

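The cell stands upright and square in the well, at about (255,130) in the left half and (683,190) in the right. It is released and sits at the pressed depth, so I'll hand in.

```bash
python3 -c "
from bench import ticket
print(ticket.close_job())"
```

```text
the job is handed in; nothing more can be done
None
```

The cell is in the large reader's well, clear faces to the lamp and eye, pressed onto the seat (felt about 49 mm below the mouth) with an estimated 12 N and released; jar, lens and brush were not touched, and the job is handed in (no verdict was returned).

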